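# Offer a seed cake over the budgie perch with tongs

### The job

Take the kitchen tongs, pick the tall round seed cake out of the ceramic dish with them without the gripper itself touching the cake, and hold the cake a few centimetres above the middle of the bamboo perch's bar, touching nothing there. Finish while still holding it there in the tongs: nothing is put down or let go. Leave the dish, the two low nibbles in it and everything else on the table where they are.

Things in the scene. Friction and masses are not known exactly. Their poses are not given: they have to be found in the camera images.
- tongs: steel kitchen tongs lying on edge on the table, 205 mm long, strips 24 mm high, 85 g. Origin: on the underside, midway between the arms at the place to grip; x runs along the tongs to the open tips, y to the left arm, z up. Arms hinge at x = -70, y = +-18 mm; the closed bow ends at x = -91, tip pads span x = 82 to 115 mm. The arms open in a V, always symmetric about x
- tongs_grip (a point): place to grip: midway between the arms, 12 mm above the underside (mid height), axes as tongs. Here the arms' outer faces are 54 mm apart untouched; squeezing to 40 mm makes them parallel with the tips 30 mm apart. The opening spring resists with 4 N per side at first, 6 N at 40 mm. Held lightly at 48 to 51 mm, the tongs can be carried with open tips
- tongs_tip (a point): point midway between the two tip pads' middles, 98 mm ahead of tongs_grip along x, at mid height (pads 24 mm high, 33 mm long); axes as tongs. Untouched, the pads' inner faces are 64 mm apart; they close 2.4 times as fast as the arms at tongs_grip
- tongs_left: the tongs' left (+y) arm, carries one tip pad; origin at its hinge. Axes as the tongs' when untouched; they turn with the arm as it closes
- tongs_right: the tongs' right (-y) arm, carries the other tip pad; origin at its hinge. Axes as the tongs' when untouched; they turn with the arm as it closes
- seed_cake: pressed, hard seed cake: an upright cylinder 30 mm in diameter and 40 mm tall, about 25 g, brown, standing on the dish's floor near its middle; the only tall thing in the dish. Origin: centre of its underside, z up along its axis
- dish: round white ceramic dish, 150 mm across the rim, rim 16 mm high, floor 6 mm above the table, 0.6 kg, loose. Origin: centre of its underside
- perch: bamboo T-shaped table perch, fixed: base disc 110 mm in diameter, 12 mm thick, a post, and a round bar 14 mm thick and 140 mm long along the perch's y axis, its top 110 mm above the table. Origin: centre of the base's underside
- perch_top (a point): the middle of the bar's upper side, 110 mm above the table
- mineral_disc: low mineral disc lying in the dish, 23 mm in diameter, 9 mm high; stays there. Origin: centre of its underside
- chew_block: low square wooden chew block in the dish, 17 x 17 x 9 mm; stays there. Origin: centre of its underside
- blue_toy: blue hard silicone spool-shaped toy, 42 mm in diameter, 44 mm high, standing on the table; stays there. Origin: centre of its underside

How it is judged:
On the way, in this order (a step that is already met when the one before it is completed fails the run):
1. the gripper holds the tongs clear of the table, their tips still open around or short of the cake (height (world z) of tongs_grip above 0.03 m and contact force between the fingers and tongs above 1 N and contact force between tongs and seed_cake below 0.1 N), for 0.2 s.
2. the cake is squeezed between both arms of the tongs and clear of the dish (contact force between each of tongs_left, tongs_right and seed_cake above 0.4 N and contact force between the fingers and tongs above 1 N and contact force between seed_cake and dish below 0.05 N and z of seed_cake in the frame of dish above 0.02 m), for 0.2 s.
At the end, for the whole second after the job is handed in: Cake pinched by both tong arms (over 0.4 N each), tongs gripped (over 1 N), gripper not on the cake; cake underside 8 to 130 mm above the bar and within 50 mm sideways of its middle, slower than 30 mm/s; cake, tongs and robot clear of the perch (contact force between each of tongs_left, tongs_right and seed_cake above 0.4 N and contact force between the fingers and tongs above 1 N and contact force between the fingers and seed_cake below 0.1 N and horizontal distance between seed_cake and perch_top below 0.05 m and z of seed_cake in the frame of perch_top between 0.008 and 0.13 m and contact force between each of tongs, the arm and perch below 0.2 N and contact force between seed_cake and perch below 0.05 N and linear speed of seed_cake below 0.03 m/s); the arm keeps its last pose, push and grip.
It fails at once if the gripper itself touches the seed cake (contact force between the fingers and seed_cake above 0.5 N).
It fails at once if the dish is pushed by more than 30 mm (distance of dish from where it was at the start of the episode above 0.03 m).
It fails at once if another thing on the table or in the dish is moved by more than 40 mm (distance of any of mineral_disc, chew_block, blue_toy from where it was at the start of the episode above 0.04 m).
It also fails if it takes over 51 s, if anything falls off the work surface, if the arm or the gripper's body presses on something with over 40 N, if the wrist force passes 120 N, or if a joint passes its speed limit or range.

### The arm

A 6-joint arm with a two-finger parallel gripper is mounted at the origin on the work surface. World frame = base frame: x ahead of the robot, y to its left, z up, the work surface at z = 0. Lengths are in m, angles in rad, forces in N, time in s.
With the tool pointing down it reaches from about 0.35 to 0.85 m from the base axis. Payload 8.1 kg.
Tool frame: the origin (TCP) lies at the very end of the fingers, on their centre line; the grasp point (between the pads) lies 19 mm behind it; y points along the fingers, x is the direction in which the jaws open and shut, and the axes are right-handed (so a half turn about y gives the same grasp; the last joint's range is limited). The gripper opens to 85 mm and grips with 20 to 120 N. Pads are 22 mm wide; open, the fingers measure 114 mm over their backs; the gripper's body (76 mm by 85 mm) begins 54 mm behind the grasp point. The pads swing forward as they close: fully open they stand 13 mm farther back than shut.
Start: joints at [-1.291, 0.13, 1.488, -0, 1.523, -0.085], TCP at [0.214, -0.561, 0.231] pointing down, gripper open.
Joint ranges: [-2.96, 2.96], [-0.89, 2.26], [0.02, 2.5], [-1.34, 4.48], [0, 2.73], [-2.66, 2.66]. Speed limits (rad/s): [2.39, 2.39, 2.79, 3.14, 3.14, 3.14].

### API

Orientations are given as a unit quaternion [x, y, z, w].
In Python, from plant import bot gives the robot as it stands. The module is installed in compiled form; this text tells all that it offers.
- The arm moves only by the tool jog_arm, never from a script. Its argument "plan" is a list that holds one entry, the list of rows, each a list of 7 numbers: the shift along the tool's x, y, z in units of 30 mm (1.0 is 30 mm), then the turn, a rotation vector about the tool's x, y, z in units of 5 degrees (1.0 is 5 degrees), then the gripper's target within -1 to 1 (fully open at 1, half-way at 0, shut at -1). In form: [[[x, y, z, ax, ay, az, claw], ...]]. A call has 1 to 8 rows; each row shifts and turns the commanded pose from where the row before left it, along the tool's axes as they then stand; what a row does not reach is not made up. A row lasts 1/12 s, in which the tool goes at most 41.7 mm and 7.16 degrees, less where a joint would pass 70% of its speed; a pose out of reach is approached as far as the arm can. A call is refused whole if a number of a shift passes 1 or a number of a turn 1, either way. A call with a gripper value outside its range is refused whole. The fingers move at their own pace and stop on an object; "squeeze" is the grip in N (left out, the last holds). Time passes only in rows, so rows that do not move let the fingers close. It gives the time, the measured TCP pose, the force and the opening at its end, in the units of the state.
- bot.sense(): the state, without advancing time (a new reading comes with each control period).
- bot.snapshot(name): name is "scene" or "top" or "wrist"; returns the picture (384x512x3 uint8, red, green, blue); there is no depth.
- bot.camera_params(name): a dict with "vfov" (degrees; the focal length in pixels is half the picture's height over the tangent of half this angle, whatever the lens; pixels are square), "cx", "cy" (the principal point, pixels), "camera_from_world" (4x4, takes a point from world to camera coordinates); the wrist camera has in their place "mount" (4x4, takes a point from camera to tool coordinates, whose origin is the TCP and whose axes are the tool frame's). Camera axes: x right, y up, looking along -z (the intrinsics and any distortion apply to the point x, -y, -z); pixel columns grow to the right and rows downward; lengths in m; the calibration is good to about 2 mm. The wrist camera is an equidistant fisheye: a pixel r from the principal point sees the ray r / f radians off the axis. A picture is of the moment at which its call begins: read the wrist's pose just before it. camera_params takes no time and is no camera call.
- bot.close_job(): hands the job in, once; it reports no verdict.
Trained networks look in the newest picture that a camera, given by its name, has taken for a name from the list of things; names that differ only in an ending like _2 or _b are one class to them, and where a whole thing is asked for, a point or a joint stands for the part that bears it (a point fixed in the world has none). Each returns a list of dicts, best first, with "conf" (0 to 1); they miss things now and then, are a little off and sometimes report something else, mostly with a low value. They report only what shows in the picture. A call takes as long as a camera call.
- bot.spot_in(thing, camera): "location" ([row, column] in pixels, amid what is visible of it).
The state is a dict: "time": time; "q": joint angles; "joint_vel": joint speeds; "effort": joint torques, N m; "ee_pos": TCP position; "eef_rot": TCP orientation; "ft_force": force on the tool from outside, world axes, zero at the start; "moment": the same for the moment, N m; "gripper_width": opening from 0.0 (shut) to 1.0 (fully open).
Only numpy, scipy, OpenCV 4.12 (cv2) and the standard library are available. Lean on these libraries where they do the work, as an engineer would, in place of code of your own. Each camera call takes 0.05 s, during which the arm holds its last target.

## Working session

There is one attempt and no reset: what is moved stays moved. The work goes in short steps, Python scripts to look and compute and a tool call to move; the robot and the scene stay as the last step left them, time stands still between calls to the robot, and variables do not carry over. Pictures are saved under pics/ and viewed, and the job is handed in when it is done.

Besides the shell and the picture viewer there is one more tool, called as name(argument=value, ...), one argument or row to a line, values as JSON. jog_arm: Moves the arm, as the interface text tells. Its arguments: {"type":"object","properties":{"plan":{"type":"array","items":{"type":"array","items":{"type":"array","items":{"type":"number"}}}},"squeeze":{"type":"number"}},"required":["plan"]}

```bash
mkdir -p pics; python3 - <<'E'
from plant import bot
import cv2, numpy as np
print(bot.sense())
for n in ["scene","top","wrist"]:
    p=bot.camera_params(n); print(n,p)
    im=bot.snapshot(n); cv2.imwrite(f"pics/{n}0.png",im[:,:,::-1])
for n in ["top","scene"]:
    for t in ["tongs","tongs_tip","tongs_left","tongs_right","tongs_grip","seed_cake","dish","perch","mineral_disc","chew_block","blue_toy"]:
        try: print(n,t,[(np.round(d["location"],1).tolist(),round(d["conf"],2)) for d in bot.spot_in(t,n)][:3])
        except Exception as e: print(n,t,e)
print(bot.sense()["time"])
E
```

```text
{'time': 0.0, 'q': array([-1.29139197e+00,  1.31146194e-01,  1.48929239e+00,  2.74871312e-05,
        1.52301453e+00, -8.54073908e-02]), 'joint_vel': array([ 0.00101561,  0.00200811, -0.00047965,  0.00023721,  0.0015562 ,
       -0.00090245]), 'effort': array([-2.70579752e-03, -5.69412625e+01, -5.00543189e+01, -3.79700487e-04,
        1.51138828e-02,  5.30413251e-05]), 'ee_pos': array([ 0.21393565, -0.55996597,  0.23024619]), 'eef_rot': array([-0.58197719,  0.40150906, -0.40050544,  0.58282795]), 'ft_force': array([-0.7496173 ,  0.09354164,  0.59862589]), 'moment': array([-0.0439125 ,  0.00400392, -0.03263096]), 'gripper_width': 0.9969666181791921}
scene {'vfov': 42.04974742883111, 'cx': 252.51214327622884, 'cy': 197.8152445570012, 'camera_from_world': array([[-0.88508925,  0.46511961,  0.01675607,  0.47689401],
       [-0.28384206, -0.56796285,  0.77256189,  0.10307729],
       [ 0.36885052,  0.67903015,  0.63471833, -1.73478342],
       [ 0.        ,  0.        ,  0.        ,  1.        ]])}
top {'vfov': 52.390360935414144, 'cx': 258.9516639354377, 'cy': 191.88799389831837, 'camera
[... 919 characters left out ...]
210.7, 403.0], 0.76)]
top perch [([222.7, 128.0], 0.79)]
top mineral_disc [([209.5, 417.4], 0.55), ([142.0, 264.8], 0.42)]
top chew_block []
top blue_toy [([208.6, 416.1], 0.57), ([142.4, 262.3], 0.49), ([212.8, 402.6], 0.22)]
scene tongs [([212.6, 253.7], 0.77)]
scene tongs_tip [([212.1, 254.6], 0.7)]
scene tongs_left [([213.9, 251.0], 0.71), ([211.2, 254.2], 0.54)]
scene tongs_right [([201.5, 248.4], 0.91)]
scene tongs_grip [([212.1, 255.0], 0.64)]
scene seed_cake [([158.1, 207.9], 0.44), ([213.5, 257.6], 0.18)]
scene dish [([162.3, 213.4], 0.73)]
scene perch [([281.4, 321.4], 0.58)]
scene mineral_disc [([211.0, 253.9], 0.4)]
scene chew_block []
scene blue_toy [([231.0, 204.5], 0.51)]
1.25
```

View pics/top0.png

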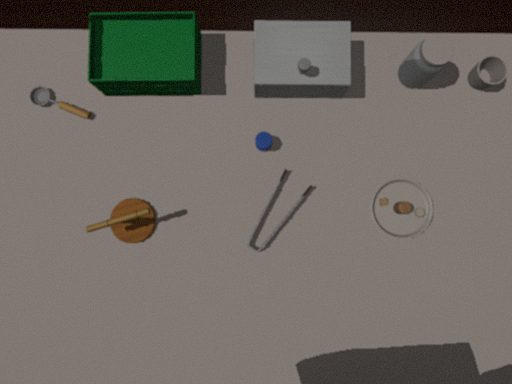

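View pics/scene0.png

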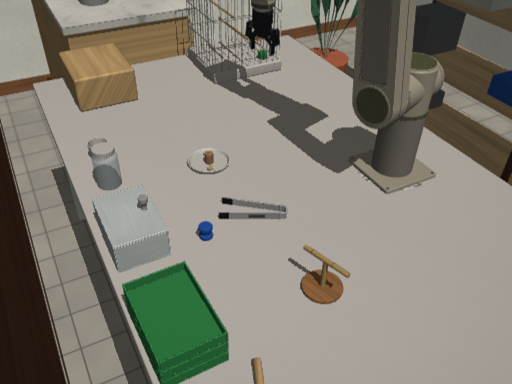

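View pics/wrist0.png

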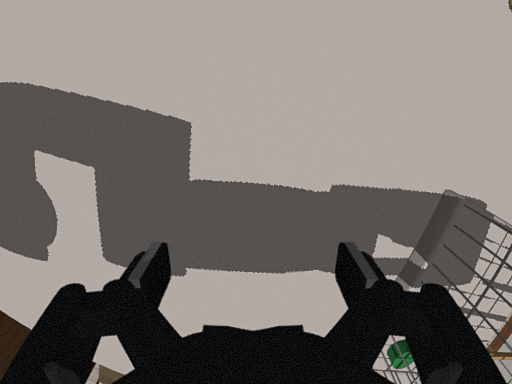

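```bash
python3 - <<'E'
import cv2
im=cv2.imread("pics/top0.png")
cv2.imwrite("pics/crop1.png",cv2.resize(im[160:275,200:330],None,fx=6,fy=5,interpolation=cv2.INTER_CUBIC)[:600,:800])
cv2.imwrite("pics/crop2.png",cv2.resize(im[160:260,345:465],None,fx=6,fy=6,interpolation=cv2.INTER_CUBIC))
E
```

```text
(no output)
```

View pics/crop1.png

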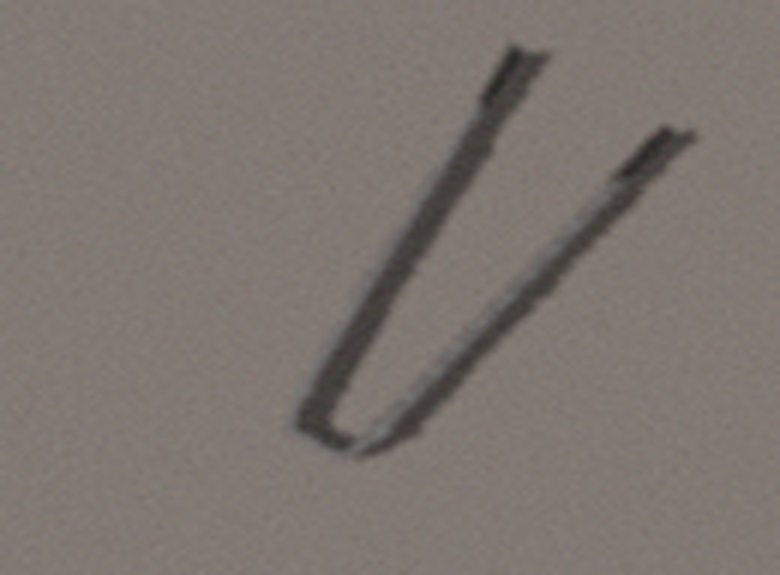

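View pics/crop2.png

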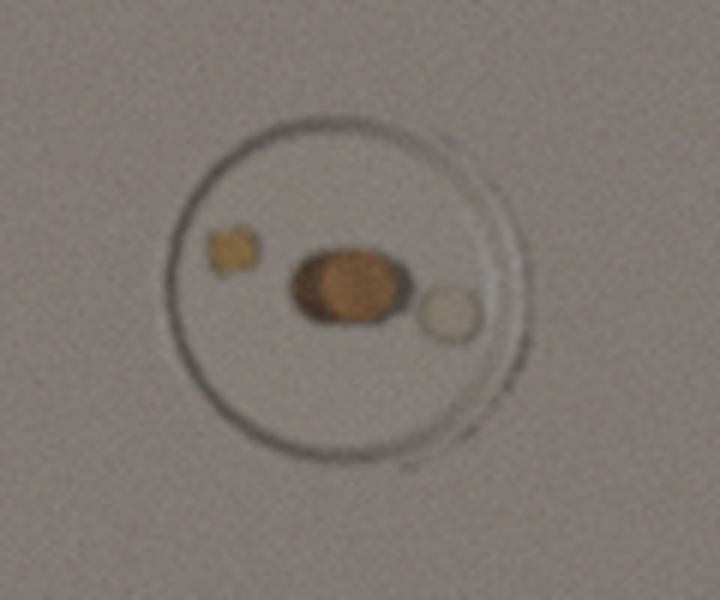

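```bash
cat > h.py <<'E'
import numpy as np, cv2
from scipy.spatial.transform import Rotation as R
from plant import bot
def proj(cam,P):
    p=bot.camera_params(cam); f=192/np.tan(np.radians(p["vfov"]/2))
    c=p["camera_from_world"]@np.append(P,1)
    return np.array([p["cy"]-f*c[1]/-c[2], p["cx"]+f*c[0]/-c[2]])
def ray(cam,rc,s=None):
    p=bot.camera_params(cam); f=192/np.tan(np.radians(p["vfov"]/2))
    if cam!="wrist":
        T=np.linalg.inv(p["camera_from_world"])
        d=np.array([(rc[1]-p["cx"])/f,-(rc[0]-p["cy"])/f,-1])
    else:
        s=s or bot.sense(); T=np.eye(4); T[:3,:3]=R.from_quat(s["eef_rot"]).as_matrix(); T[:3,3]=s["ee_pos"]; T=T@p["mount"]
        u=np.array([rc[1]-p["cx"],rc[0]-p["cy"]]); r=np.hypot(*u); th=r/f
        d=np.array([np.sin(th)*u[0]/max(r,1e-9),-np.sin(th)*u[1]/max(r,1e-9),-np.cos(th)])
    return T[:3,3],T[:3,:3]@d
def wproj(P,s):
    p=bot.camera_params("wrist"); f=192/np.tan(np.radians(p["vfov"]/2))
    T=np.eye(4); T[:3,:3]=R.from_quat(s["eef_rot"]).as_matrix(); T[:3,3]=s["ee_pos"]; T=np.linalg.inv(T@p["mount"])
    c=T@np.append(P,1); v=np.array([c[0],-c[1],-c[2]]); h=np.hypot(v[0],v[1]); th=np.arctan2(h,v[2])
    return np.array([p["cy"]+f*th*v[1]/h,p["cx"]+f*th*v[0]/h])
def at_z(cam,rc,z,s=None):
    o,d=ray(cam,rc,s); return o+d*(z-o[2])/d[2]
E
python3 - <<'E'
from h import *
for n,rc,z in [("dish",(208.5,402),0.012),("cake",(207.5,403),.03),("tipL",(170,287),.024),("tipR",(187,310),.024),("bow1",(244,254),.024),("bow2",(248,262),.024),("toy",(141,264),.044),("perchbase",(221,132.5),.012),("barA",(229,88),.103),("barB",(211,148),.103),("chew",(202,384),.015),("disc",(212,420),.015)]:
    P=at_z("top",rc,z); print(n,P.round(4),proj("scene",P).round(1))
s=bot.sense();print(R.from_quat(s["eef_rot"]).as_matrix().round(3))
E
```

```text
dish [ 0.551  -0.3112  0.012 ] [159.6 207.8]
cake [ 0.5526 -0.3071  0.03  ] [156.1 207.6]
tipL [ 0.6403 -0.0328  0.024 ] [211.6 217.8]
tipR [ 0.5998 -0.088   0.024 ] [197.4 222.2]
bow1 [0.4632 0.0445 0.024 ] [209.4 281.5]
bow2 [0.454  0.0255 0.024 ] [204.9 280.9]
toy [0.7061 0.0232 0.044 ] [224.5 204.8]
perchbase [0.5146 0.3379 0.012 ] [284.  320.8]
barA [0.4959 0.4044 0.103 ] [275.2 346.4]
barB [0.5362 0.2752 0.103 ] [246.8 303.9]
chew [ 0.5661 -0.2671  0.015 ] [166.7 208.9]
disc [ 0.5429 -0.3531  0.015 ] [152.2 205.1]
[[ 0.357  0.     0.934]
 [-0.934  0.     0.357]
 [-0.    -1.     0.   ]]
```

```bash
cat >> h.py <<'E'
def tpts(a=0.1):
    out=[]
    for s in (1,-1):
        out.append([(x,s*(18+a*(x+70))) for x in (-70,0,82,115)])
    return out
def overlay(im,pr,pose,scale,off,a=0.1,extra=()):
    x,y,th=pose; c,s_=np.cos(th),np.sin(th)
    big=cv2.resize(im,None,fx=scale,fy=scale,interpolation=cv2.INTER_CUBIC)
    def px(P):
        q=pr(P); return (int(round((q[1]-off[1]+.5)*scale)),int(round((q[0]-off[0]+.5)*scale)))
    for z,col in ((.024,(0,0,255)),(0,(0,255,0))):
        L=tpts(a); chain=L[0][::-1]+[(-91,0)]+L[1]
        pts=[px((x+c*u/1e3-s_*v/1e3,y+s_*u/1e3+c*v/1e3,z)) for u,v in chain]
        for p,q in zip(pts,pts[1:]): cv2.line(big,p,q,col,1)
        for u,v in ((0,0),(98,0)): cv2.circle(big,px((x+c*u/1e3-s_*v/1e3,y+s_*u/1e3+c*v/1e3,z)),3,col,1)
    for P in extra: cv2.circle(big,px(P),4,(255,0,255),1)
    return big
E
python3 - <<'E'
from h import *
from scipy.optimize import least_squares
obs=[((115,36.5),(169.8,288)),((115,-36.5),(186.3,312)),((-91,0),(250,259.5))]
def f(p):
    r=[]
    for (u,v),rc in obs:
        c,s=np.cos(p[2]),np.sin(p[2])
        r+=list(proj("top",(p[0]+(c*u-s*v)/1e3,p[1]+(s*u+c*v)/1e3,.024))-rc)
    return r
o=least_squares(f,[.54,-.01,-.53]); print(o.x,o.fun)
im=cv2.imread("pics/top0.png"); cv2.imwrite("pics/o1.png",overlay(im[160:260,215:325],lambda P:proj("top",P),o.x,6,(160,215)))
im=cv2.imread("pics/scene0.png"); cv2.imwrite("pics/o2.png",overlay(im[180:240,200:310],lambda P:proj("scene",P),o.x,7,(180,200)))
E
```

```text
[ 0.52363379 -0.00946363 -0.51425129] [-0.37881925 -0.40008659 -1.75193241  2.1025602   2.04664312 -1.68163645]
```

View pics/o1.png

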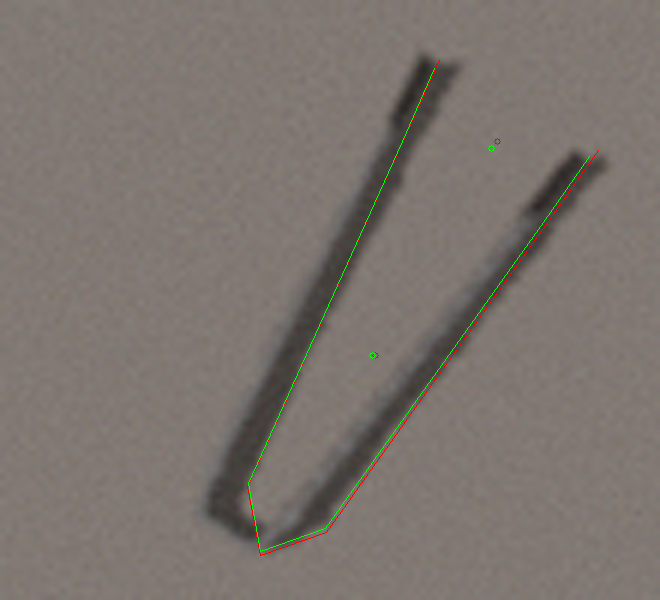

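View pics/o2.png

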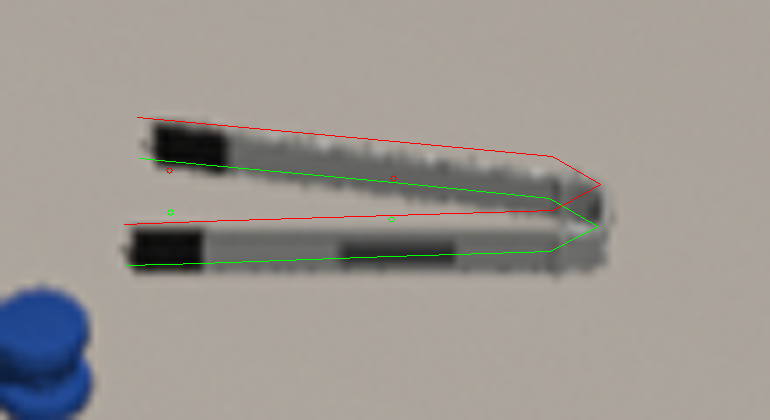

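```bash
python3 - <<'E'
from h import *
from scipy.optimize import least_squares
obs=[("top",(115,36.5,24),(170.,285.5)),("top",(115,-36.5,24),(185.5,311)),("top",(-91,0,24),(249.5,257)),
("scene",(115,-36.5,24),(197,221)),("scene",(115,36.5,24),(212.5,219)),("scene",(115,36.5,0),(218.7,219)),("scene",(115,-36.5,0),(203.7,222))]
def f(p):
    r=[]
    for cam,(u,v,z),rc in obs:
        c,s=np.cos(p[2]),np.sin(p[2])
        r+=list(proj(cam,(p[0]+(c*u-s*v)/1e3,p[1]+(s*u+c*v)/1e3,z/1e3))-rc)
    return r
o=least_squares(f,[.54,-.01,-.53]); print(o.x,o.fun.reshape(-1,2).round(1).tolist())
im=cv2.imread("pics/top0.png"); a=overlay(im[160:260,215:325],lambda P:proj("top",P),o.x,4,(160,215))
im=cv2.imread("pics/scene0.png"); b=overlay(im[180:240,200:310],lambda P:proj("scene",P),o.x,6,(180,200))
c=np.zeros((400,1100,3),np.uint8); c[:400,:440]=a; c[:360,440:]=b; cv2.imwrite("pics/o3.png",cv2.resize(c,None,fx=.727,fy=.727,interpolation=cv2.INTER_AREA))
E
```

```text
[ 0.52274271 -0.00327396 -0.51826476] [[-0.2, -0.3], [-0.5, 0.7], [2.8, -1.9], [0.1, -0.7], [-0.0, -0.8], [-0.3, -0.5], [-0.7, -1.5]]
```

View pics/o3.png

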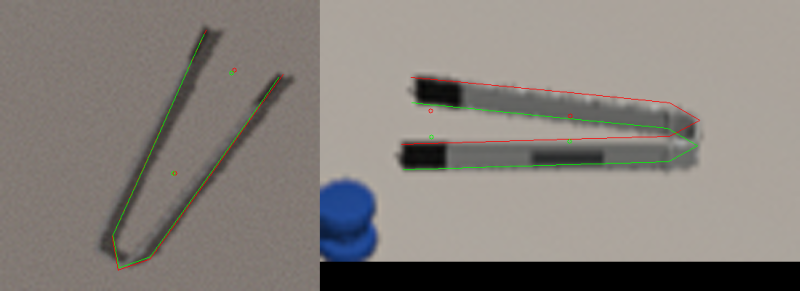

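```bash
cat >> h.py <<'E'
def plan(target,yaw_deg,n=None,s=None,start=None):
    """rows from measured pose; tool y kept straight down; yaw is that of tool z"""
    s=s or bot.sense(); p=np.array(start[0]) if start else s["ee_pos"]
    M=R.from_quat(s["eef_rot"]).as_matrix(); y0=start[1] if start else np.degrees(np.arctan2(M[1,2],M[0,2]))
    d=np.array(target)-p; dy=yaw_deg-y0
    n=n or int(np.ceil(max(np.linalg.norm(d)/.03,abs(dy)/5)))
    rows=[]
    for i in range(n):
        a=np.radians(y0+dy*i/n); z=np.array([np.cos(a),np.sin(a),0]); x=np.array([np.sin(a),-np.cos(a),0]); y=np.array([0,0,-1])
        q=d/n; rows.append([round(float(q@v/.03),2) for v in (x,y,z)]+[0,round(-dy/n/5,2),0])
    print("pos",p.round(4),"yaw",round(y0,2),"tilt y",M[:,1].round(4)); 
    for r in rows: print(r)
E
python3 - <<'E'
from h import *
plan((.52,-.005,.2),-31,22)
E
```

```text
pos [ 0.2141 -0.5605  0.2313] yaw 20.9 tilt y [ 0.  0. -1.]
[-0.62, 0.05, 0.73, 0, np.float64(0.47), 0]
[-0.65, 0.05, 0.71, 0, np.float64(0.47), 0]
[-0.68, 0.05, 0.68, 0, np.float64(0.47), 0]
[-0.71, 0.05, 0.65, 0, np.float64(0.47), 0]
[-0.73, 0.05, 0.62, 0, np.float64(0.47), 0]
[-0.76, 0.05, 0.59, 0, np.float64(0.47), 0]
[-0.78, 0.05, 0.56, 0, np.float64(0.47), 0]
[-0.8, 0.05, 0.53, 0, np.float64(0.47), 0]
[-0.82, 0.05, 0.49, 0, np.float64(0.47), 0]
[-0.84, 0.05, 0.46, 0, np.float64(0.47), 0]
[-0.86, 0.05, 0.42, 0, np.float64(0.47), 0]
[-0.88, 0.05, 0.39, 0, np.float64(0.47), 0]
[-0.89, 0.05, 0.35, 0, np.float64(0.47), 0]
[-0.91, 0.05, 0.31, 0, np.float64(0.47), 0]
[-0.92, 0.05, 0.28, 0, np.float64(0.47), 0]
[-0.93, 0.05, 0.24, 0, np.float64(0.47), 0]
[-0.94, 0.05, 0.2, 0, np.float64(0.47), 0]
[-0.95, 0.05, 0.16, 0, np.float64(0.47), 0]
[-0.95, 0.05, 0.12, 0, np.float64(0.47), 0]
[-0.96, 0.05, 0.08, 0, np.float64(0.47), 0]
[-0.96, 0.05, 0.04, 0, np.float64(0.47), 0]
[-0.96, 0.05, 0.0, 0, np.float64(0.47), 0]
```

jog_arm(
  plan=[
    [[-0.62,0.05,0.73,0,0.47,0,1],[-0.65,0.05,0.71,0,0.47,0,1],[-0.68,0.05,0.68,0,0.47,0,1],[-0.71,0.05,0.65,0,0.47,0,1],[-0.73,0.05,0.62,0,0.47,0,1],[-0.76,0.05,0.59,0,0.47,0,1],[-0.78,0.05,0.56,0,0.47,0,1],[-0.8,0.05,0.53,0,0.47,0,1]],
  ],
  squeeze=20,
)

```text
time: 1.92
ee_pos: [0.3257, -0.3573, 0.2194]
eef_rot: [0.509, -0.491, 0.491, -0.509]
ft_force: [0.3, -0.9, -0.0]
gripper_width: 0.994
```

jog_arm(
  plan=[
    [[-0.82,0.05,0.49,0,0.47,0,1],[-0.84,0.05,0.46,0,0.47,0,1],[-0.86,0.05,0.42,0,0.47,0,1],[-0.88,0.05,0.39,0,0.47,0,1],[-0.89,0.05,0.35,0,0.47,0,1],[-0.91,0.05,0.31,0,0.47,0,1],[-0.92,0.05,0.28,0,0.47,0,1],[-0.93,0.05,0.24,0,0.47,0,1]],
  ],
)

```text
time: 2.58
ee_pos: [0.4366, -0.1555, 0.2075]
eef_rot: [0.421, -0.568, 0.568, -0.422]
ft_force: [1.0, -1.1, 0.3]
gripper_width: 1.001
```

jog_arm(
  plan=[
    [[-0.94,0.05,0.2,0,0.47,0,1],[-0.95,0.05,0.16,0,0.47,0,1],[-0.95,0.05,0.12,0,0.47,0,1],[-0.96,0.05,0.08,0,0.47,0,1],[-0.96,0.05,0.04,0,0.47,0,1],[-0.96,0.05,0,0,0.47,0,1],[0,0,0,0,0,0,1]],
  ],
)

```text
time: 3.17
ee_pos: [0.5201, -0.0008, 0.1981]
eef_rot: [-0.349, 0.615, -0.614, 0.35]
ft_force: [0.6, -1.3, 0.8]
gripper_width: 0.997
```

```bash
python3 - <<'E'
from h import *
s=bot.sense(); print(s)
im=bot.snapshot("wrist")[:,:,::-1]; cv2.imwrite("pics/w1.png",im)
print(s["ee_pos"])
cv2.imwrite("pics/w1o.png",overlay(im,lambda P:wproj(P,s),(.5227,-.0033,-.54),1.5,(0,0),extra=[(s["ee_pos"][0],s["ee_pos"][1],0.012)]))
E
```

```text
{'time': 3.1667, 'q': array([-1.01505077e-01, -6.95402866e-02,  1.75301913e+00,  1.96027090e-03,
        1.45763016e+00,  2.00602664e+00]), 'joint_vel': array([-0.06143269, -0.02989805,  0.02935433, -0.03498135,  0.02316341,
       -0.15034943]), 'effort': array([  1.36368021, -45.0493598 , -49.94206667,   0.13193741,
        -0.22235085,   1.88079469]), 'ee_pos': array([ 0.52009016, -0.00079474,  0.19807268]), 'eef_rot': array([-0.34891686,  0.61518166, -0.61425784,  0.3499941 ]), 'ft_force': array([ 0.63709077, -1.34913359,  0.80270153]), 'moment': array([ 0.03007995, -0.00592493,  0.01251174]), 'gripper_width': 0.9967977886648257}
[ 0.52009016 -0.00079474  0.19807268]
```

View pics/w1o.png

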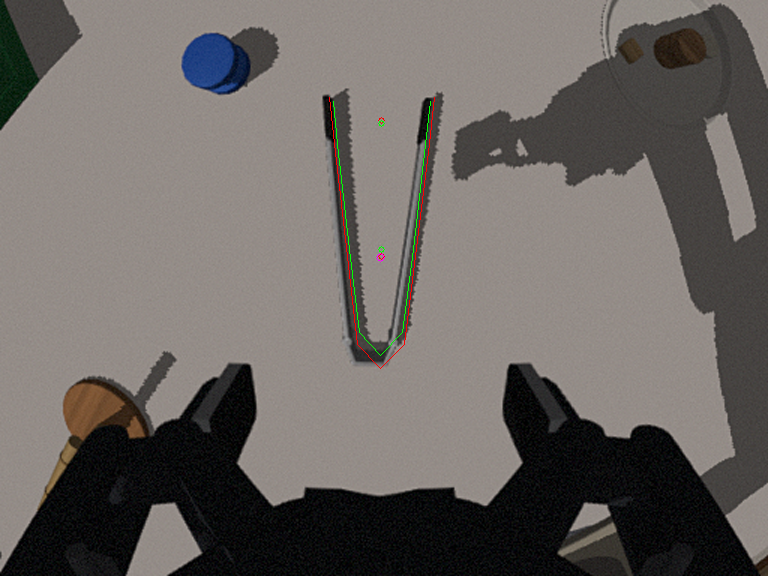

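```bash
python3 - <<'E'
import cv2
im=cv2.imread("pics/w1.png")
cv2.imwrite("pics/w1c.png",cv2.resize(im[55:250,200:310],None,fx=5,fy=3,interpolation=cv2.INTER_CUBIC))
E
```

```text
(no output)
```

View pics/w1c.png

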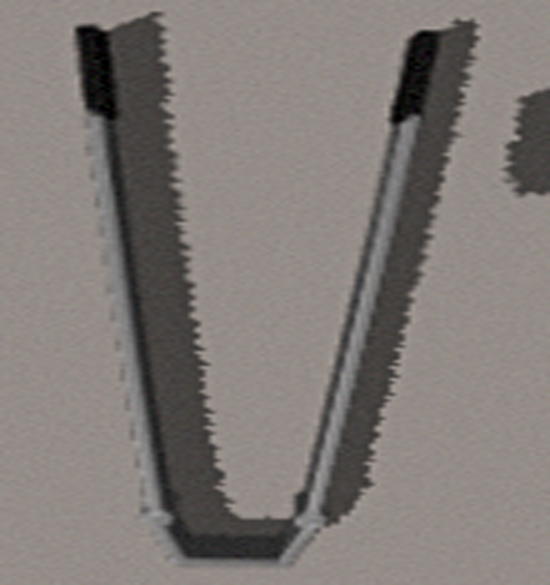

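```bash
python3 - <<'E'
from h import *
from scipy.optimize import least_squares
s=bot.sense()
g=lambda u,v:(55+v/3-.33,200+u/5-.4)
obs=[((82,33.2),g(100,118)),((82,-33.2),g(407,122)),((-70,18),g(155,515)),((-70,-18),g(310,517)),((115,36.5),g(85,28)),((115,-36.5),g(430,32)),((-91,0),g(232,560))]
def f(p):
    r=[]
    for (u,v),rc in obs:
        c,q=np.cos(p[2]),np.sin(p[2])
        r+=list(wproj((p[0]+(c*u-q*v)/1e3,p[1]+(q*u+c*v)/1e3,.024),s)-rc)
    return r
o=least_squares(f,[.54,-.01,-.53]); print(o.x,np.degrees(o.x[2]),o.fun.reshape(-1,2).round(1).tolist())
M=R.from_quat(s["eef_rot"]).as_matrix(); print(M.round(3), np.degrees(np.arctan2(M[1,2],M[0,2])),s["ee_pos"])
plan((o.x[0],o.x[1],.06),np.degrees(o.x[2]),6)
# cake, dish etc in wrist image
for P,n in (((.5526,-.307,.046),"cake"),((.5661,-.2671,.015),"chew")): print(n,wproj(P,s))
E
```

```text
[ 0.52570211 -0.00075089 -0.56650393] -32.458284021389616 [[-1.2, -1.0], [-0.6, 0.7], [1.2, 0.2], [1.5, 0.1], [-1.7, -0.2], [-1.0, 0.3], [2.7, -0.2]]
[[-0.509 -0.     0.861]
 [-0.861  0.    -0.509]
 [-0.    -1.    -0.001]] -30.62667090540417 [ 0.51925028 -0.00267955  0.19805202]
pos [ 0.5193 -0.0027  0.1981] yaw -30.63 tilt y [-3.e-04  5.e-04 -1.e+00]
[-0.03, 0.77, 0.03, 0, np.float64(0.06), 0]
[-0.03, 0.77, 0.03, 0, np.float64(0.06), 0]
[-0.03, 0.77, 0.03, 0, np.float64(0.06), 0]
[-0.03, 0.77, 0.02, 0, np.float64(0.06), 0]
[-0.03, 0.77, 0.02, 0, np.float64(0.06), 0]
[-0.03, 0.77, 0.02, 0, np.float64(0.06), 0]
cake [ 29.68803841 461.67102832]
chew [ 33.83659051 421.38347901]
```

jog_arm(
  plan=[
    [[-0.06,0.8,0.03,0,0.06,0,1],[-0.05,0.8,0.03,0,0.06,0,1],[-0.05,0.8,0.03,0,0.06,0,1],[-0.05,0.8,0.03,0,0.06,0,1],[-0.05,0.8,0.03,0,0.06,0,1],[-0.05,0.8,0.03,0,0.06,0,1],[0,0,0,0,0,0,0.6],[0,0,0,0,0,0,0.6]],
  ],
)

```text
time: 3.88
ee_pos: [0.5266, -0.0003, 0.0533]
eef_rot: [-0.341, 0.621, -0.62, 0.338]
ft_force: [0.6, 0.2, 0.1]
gripper_width: 0.798
```

```bash
python3 - <<'E'
from h import *
s=bot.sense(); M=R.from_quat(s["eef_rot"]).as_matrix(); print(s["ee_pos"],np.degrees(np.arctan2(M[1,2],M[0,2])),s["gripper_width"],s["ft_force"])
im=bot.snapshot("wrist")[:,:,::-1]; cv2.imwrite("pics/w2.png",im)
cv2.imwrite("pics/w2o.png",overlay(im,lambda P:wproj(P,s),(.5263,.0008,np.radians(-32.4)),1.5,(0,0),extra=[(s["ee_pos"][0],s["ee_pos"][1],0.012),s["ee_pos"]]))
E
```

```text
[ 5.26559012e-01 -3.16238129e-04  5.32829142e-02] -32.60263480402143 0.7983690894542552 [0.60254323 0.16312999 0.10317787]
```

View pics/w2o.png

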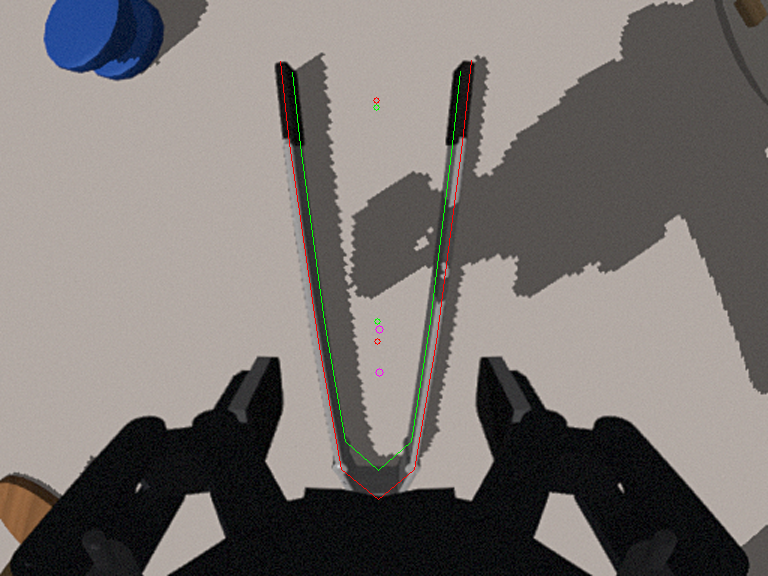

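```bash
python3 - <<'E'
from h import *
s=bot.sense(); M=R.from_quat(s["eef_rot"]).as_matrix()
for y in (0,-5,-10,-15):
    for x,z in ((-34,11),(34,11),(-34,-11)):
        q=wproj(s["ee_pos"]+M@np.array([x,y,z])/1e3,s); print(y,x,z,(q[::-1]*1.5).round(0))
im=cv2.imread("pics/w2.png"); cv2.imwrite("pics/w2c.png",cv2.resize(im[225:305,140:380],None,fx=3.3,fy=5,interpolation=cv2.INTER_CUBIC))
plan((.5263,.0006,.01),-32.4,3)
E
```

```text
0 -34 11 [283. 343.]
0 34 11 [473. 343.]
0 -34 -11 [288. 396.]
-5 -34 11 [280. 349.]
-5 34 11 [476. 349.]
-5 -34 -11 [285. 403.]
-10 -34 11 [277. 355.]
-10 34 11 [479. 355.]
-10 -34 -11 [283. 410.]
-15 -34 11 [274. 361.]
-15 34 11 [482. 361.]
-15 -34 -11 [280. 418.]
pos [ 5.281e-01 -4.000e-04  5.500e-02] yaw -32.6 tilt y [-4.e-04 -2.e-04 -1.e+00]
[0.0, 0.5, -0.02, 0, np.float64(-0.01), 0]
[0.0, 0.5, -0.02, 0, np.float64(-0.01), 0]
[0.0, 0.5, -0.02, 0, np.float64(-0.01), 0]
```

View pics/w2c.png

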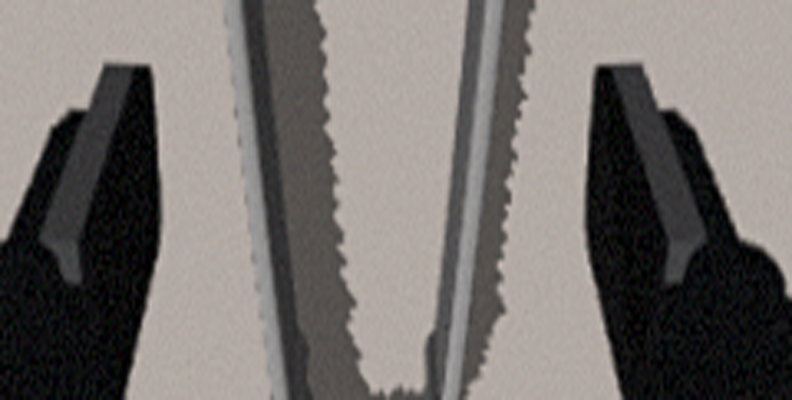

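jog_arm(
  plan=[
    [[0,0.46,0,0,0,0,0.6],[0,0.46,0,0,0,0,0.6],[0,0.46,0,0,0,0,0.6],[0,0.46,0,0,0,0,0.6],[0,0,0,0,0,0,0.4],[0,0,0,0,0,0,0.2],[0,0,0,0,0,0,0.15],[0,0,0,0,0,0,0.15]],
  ],
  squeeze=30,
)

```text
time: 4.6
ee_pos: [0.5297, 0.0, 0.001]
eef_rot: [0.339, -0.62, 0.621, -0.34]
ft_force: [0.4, -0.1, 0.1]
gripper_width: 0.578
```

```bash
python3 - <<'E'
from h import *
s=bot.sense(); M=R.from_quat(s["eef_rot"]).as_matrix(); print(s["ee_pos"],np.degrees(np.arctan2(M[1,2],M[0,2])),s["gripper_width"],s["ft_force"],s["moment"])
im=bot.snapshot("wrist")[:,:,::-1]; cv2.imwrite("pics/w3.png",im)
E
```

```text
[5.29658594e-01 1.58759981e-05 1.02570393e-03] -32.59523817609424 0.5775631133061008 [ 0.40660677 -0.07871443  0.12928764] [-0.02017959 -0.02133694  0.00699714]
```

View pics/w3.png

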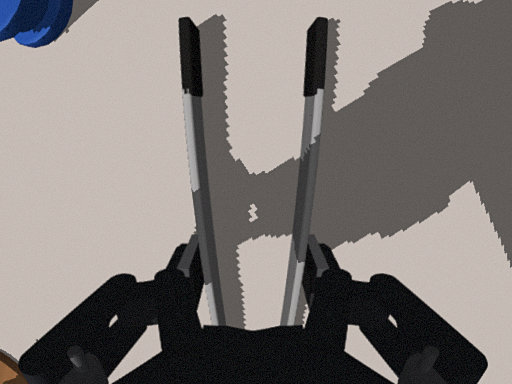

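jog_arm(
  plan=[
    [[0,-0.1,0,0,0,0,0.15],[0,-0.2,0,0,0,0,0.15],[0,-0.35,0,0,0,0,0.15],[0,-0.4,0,0,0,0,0.15],[0,-0.4,0,0,0,0,0.15],[0,-0.4,0,0,0,0,0.15],[0,-0.3,0,0,0,0,0.15],[0,-0.15,0,0,0,0,0.15]],
  ],
)

```text
time: 5.32
ee_pos: [0.5295, 0.0001, 0.0706]
eef_rot: [0.339, -0.62, 0.621, -0.34]
ft_force: [0.3, -0.1, -1.0]
gripper_width: 0.575
```

jog_arm(
  plan=[
    [[0,0,0,0,0,0,0.15],[0,0,0,0,0,0,0.15],[0,0,0,0,0,0,0.15]],
  ],
)

```text
time: 5.57
ee_pos: [0.5276, 0.0003, 0.0674]
eef_rot: [-0.34, 0.62, -0.62, 0.339]
ft_force: [0.4, 0.4, -1.3]
gripper_width: 0.573
```

```bash
python3 - <<'E'
from h import *
s=bot.sense(); M=R.from_quat(s["eef_rot"]).as_matrix(); print(s["time"],s["ee_pos"],np.degrees(np.arctan2(M[1,2],M[0,2])),s["gripper_width"],s["ft_force"],s["moment"])
im=bot.snapshot("wrist")[:,:,::-1]; cv2.imwrite("pics/w4.png",im)
im=bot.snapshot("scene")[:,:,::-1]; cv2.imwrite("pics/s4.png",cv2.resize(im[150:290,150:350],None,fx=4,fy=4,interpolation=cv2.INTER_CUBIC))
for t in ("seed_cake","dish"): print(t,bot.spot_in(t,"wrist")[:2])
E
```

```text
5.5667 [5.27600934e-01 2.77505317e-04 6.74063918e-02] -32.60112211244272 0.5726944289299093 [ 0.38119657  0.38487333 -1.27031458] [-0.02916379 -0.08367338 -0.03101236]
seed_cake [{'location': [10.7, 508.8], 'conf': 0.67}]
dish [{'location': [30.8, 493.9], 'conf': 0.9}]
```

View pics/w4.png

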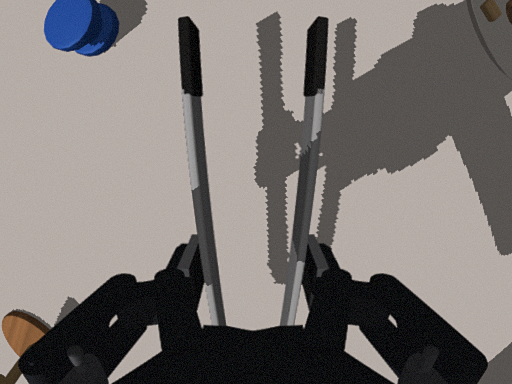

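View pics/s4.png

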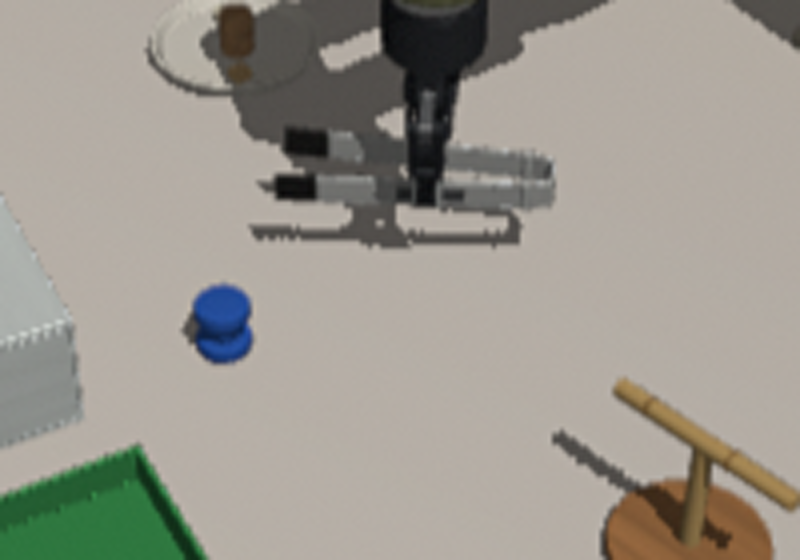

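```bash
python3 - <<'E'
from h import *
s=bot.sense(); M=R.from_quat(s["eef_rot"]).as_matrix()
for z in (82,98,115):
    print(z,[(wproj(s["ee_pos"]+M@np.array([x,-23,z-1.5])/1e3,s)[::-1]).round(1).tolist() for x in (-28,28)])
c=at_z("top",(207,404),.046); print(c,at_z("top",(206.7,403.5),.03), at_z("wrist",(10.7,508.8),.035,s))
print(proj("scene",(c[0],c[1],.026)))
d=np.array([np.cos(np.radians(-32.6)),np.sin(np.radians(-32.6)),0])
t=np.array([.5525,-.3075,.085])-.096*d; print(t)
plan(t,-32.6,16)
E
```

```text
82 [[182.5, 92.5], [320.9, 92.3]]
98 [[182.2, 54.2], [321.1, 54.0]]
115 [[182.7, 15.3], [320.6, 15.1]]
[ 0.55306778 -0.30354998  0.046     ] [ 0.5545356  -0.30828141  0.03      ] [ 0.56266218 -0.26216737  0.035     ]
[157.57622141 207.97973534]
[ 0.47162457 -0.255778    0.085     ]
pos [5.276e-01 3.000e-04 6.730e-02] yaw -32.6 tilt y [-1.4e-03  1.0e-04 -1.0e+00]
[0.51, -0.04, 0.19, 0, np.float64(-0.0), 0]
[0.51, -0.04, 0.19, 0, np.float64(-0.0), 0]
[0.51, -0.04, 0.19, 0, np.float64(-0.0), 0]
[0.51, -0.04, 0.19, 0, np.float64(-0.0), 0]
[0.51, -0.04, 0.19, 0, np.float64(-0.0), 0]
[0.51, -0.04, 0.19, 0, np.float64(-0.0), 0]
[0.51, -0.04, 0.19, 0, np.float64(-0.0), 0]
[0.51, -0.04, 0.19, 0, np.float64(-0.0), 0]
[0.51, -0.04, 0.19, 0, np.float64(-0.0), 0]
[0.51, -0.04, 0.19, 0, np.float64(-0.0), 0]
[0.51, -0.04, 0.19, 0, np.float64(-0.0), 0]
[0.51, -0.04, 0.19, 0, np.float64(-0.0), 0]
[0.51, -0.04, 0.19, 0, np.float64(-0.0), 0]
[0.51, -0.04, 0.19, 0, np.float64(-0.0), 0]
[0.51, -0.04, 0.19, 0, np.float64(-0.0), 0]
[0.51, -0.04, 0.19, 0, np.float64(-0.0), 0]
```

jog_arm(
  plan=[
    [[0.2,-0.08,0.07,0,0,0,0.15],[0.4,-0.08,0.15,0,0,0,0.15],[0.55,-0.08,0.2,0,0,0,0.15],[0.6,-0.08,0.22,0,0,0,0.15],[0.6,-0.08,0.22,0,0,0,0.15],[0.6,-0.08,0.22,0,0,0,0.15],[0.6,-0.08,0.22,0,0,0,0.15],[0.6,-0.08,0.22,0,0,0,0.15]],
  ],
)

```text
time: 6.43
ee_pos: [0.4989, -0.1312, 0.0877]
eef_rot: [0.339, -0.62, 0.62, -0.339]
ft_force: [1.4, -0.2, -1.1]
gripper_width: 0.583
```

jog_arm(
  plan=[
    [[0.6,0,0.22,0,0,0,0.15],[0.6,0,0.22,0,0,0,0.15],[0.6,0,0.22,0,0,0,0.15],[0.6,0,0.22,0,0,0,0.15],[0.55,0,0.2,0,0,0,0.15],[0.5,0,0.19,0,0,0,0.15],[0.35,0,0.13,0,0,0,0.15],[0.2,0,0.07,0,0,0,0.15]],
  ],
)

```text
time: 7.1
ee_pos: [0.4713, -0.2561, 0.0875]
eef_rot: [0.339, -0.62, 0.621, -0.339]
ft_force: [1.0, -0.1, -1.3]
gripper_width: 0.575
```

jog_arm(
  plan=[
    [[0,0,0,0,0,0,0.15],[0,0,0,0,0,0,0.15],[0,0,0,0,0,0,0.15]],
  ],
)

```text
time: 7.35
ee_pos: [0.472, -0.2534, 0.0872]
eef_rot: [-0.34, 0.62, -0.62, 0.34]
ft_force: [-0.3, -1.0, -0.6]
gripper_width: 0.577
```

```bash
python3 - <<'E'
from h import *
s=bot.sense(); M=R.from_quat(s["eef_rot"]).as_matrix(); print(s["time"],s["ee_pos"],np.degrees(np.arctan2(M[1,2],M[0,2])),s["gripper_width"],s["ft_force"],s["moment"])
im=bot.snapshot("wrist")[:,:,::-1]; cv2.imwrite("pics/w5.png",im)
big=cv2.resize(im,None,fx=1.5,fy=1.5)
tip=s["ee_pos"]+M@np.array([0,0,.0965])
for P in (np.array([tip[0],tip[1],.046]),np.array([tip[0],tip[1],.006])):
    q=wproj(P,s)*1.5; cv2.circle(big,(int(q[1]),int(q[0])),4,(255,0,255),1)
cv2.imwrite("pics/w5o.png",big); print(tip)
for t in ("seed_cake","dish"): print(t,bot.spot_in(t,"wrist")[:2])
E
```

```text
7.35 [ 0.47202745 -0.25344525  0.08718863] -32.57631080296411 0.5769748067572731 [-0.32635698 -1.02962586 -0.57561928] [0.02240101 0.03549806 0.0072443 ]
[ 0.55334559 -0.30540301  0.08715085]
seed_cake [{'location': [72.2, 251.8], 'conf': 0.75}]
dish [{'location': [90.7, 266.6], 'conf': 0.81}, {'location': [88.6, 204.7], 'conf': 0.34}]
```

View pics/w5o.png

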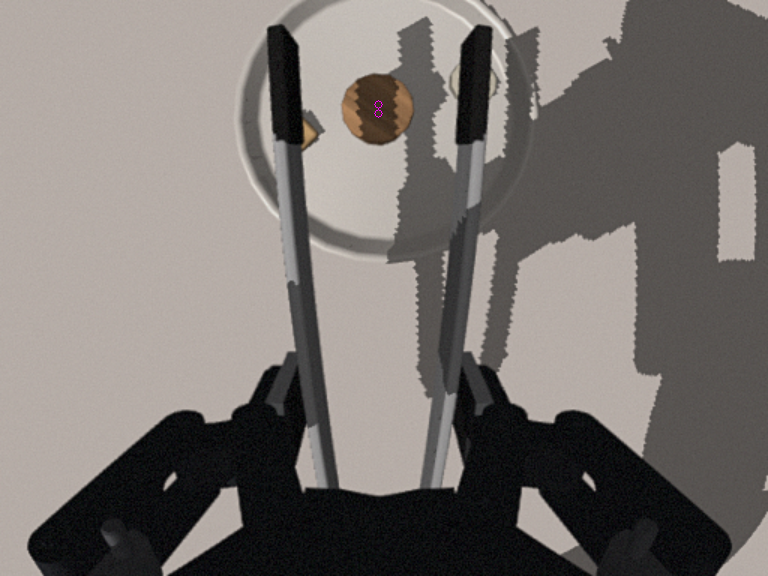

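jog_arm(
  plan=[
    [[0,0.1,0,0,0,0,0.15],[0,0.25,0,0,0,0,0.15],[0,0.35,0,0,0,0,0.15],[0,0.4,0,0,0,0,0.15],[0,0.4,0,0,0,0,0.15],[0,0.35,0,0,0,0,0.15],[0,0.2,0,0,0,0,0.15],[0,0.1,0,0,0,0,0.15]],
  ],
)

```text
time: 8.17
ee_pos: [0.4709, -0.2534, 0.0207]
eef_rot: [-0.34, 0.621, -0.619, 0.339]
ft_force: [-0.8, 0.7, -0.9]
gripper_width: 0.576
```

jog_arm(
  plan=[
    [[0,0,0,0,0,0,0.15],[0,0,0,0,0,0,0.15],[0,0,0,0,0,0,0.15]],
  ],
)

```text
time: 8.42
ee_pos: [0.4726, -0.2544, 0.0235]
eef_rot: [0.339, -0.62, 0.621, -0.34]
ft_force: [0.5, 0.4, -0.4]
gripper_width: 0.576
```

```bash
python3 - <<'E'
from h import *
s=bot.sense(); M=R.from_quat(s["eef_rot"]).as_matrix(); print(s["time"],s["ee_pos"],s["gripper_width"],s["ft_force"],s["moment"])
im=bot.snapshot("wrist")[:,:,::-1]; cv2.imwrite("pics/w6.png",im)
im=bot.snapshot("scene")[:,:,::-1]; cv2.imwrite("pics/s6.png",cv2.resize(im[120:220,150:300],None,fx=5,fy=5,interpolation=cv2.INTER_CUBIC))
E
```

```text
8.4167 [ 0.47255019 -0.25443261  0.02347285] 0.5761948433010903 [ 0.47613085  0.3657733  -0.37577665] [-0.00299419 -0.02763805  0.04645118]
```

View pics/w6.png

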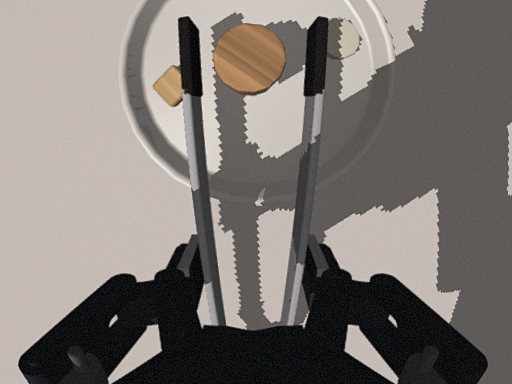

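View pics/s6.png

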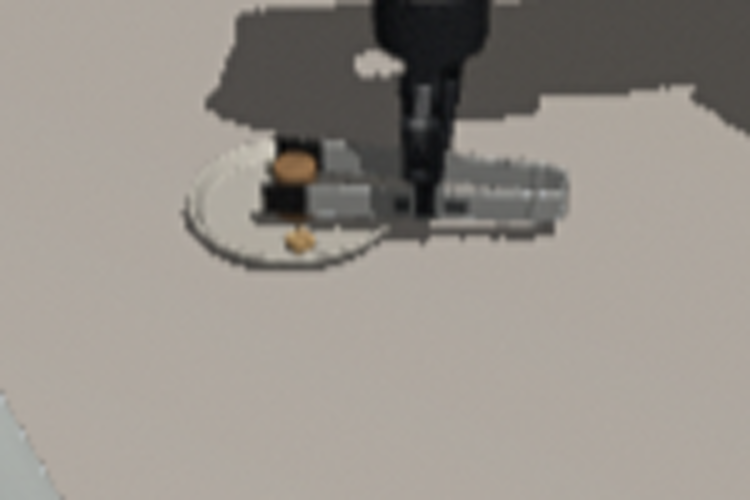

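jog_arm(
  plan=[
    [[0,0,0,0,0,0,0.1],[0,0,0,0,0,0,0.05],[0,0,0,0,0,0,0],[0,0,0,0,0,0,-0.05],[0,0,0,0,0,0,-0.1],[0,0,0,0,0,0,-0.2],[0,0,0,0,0,0,-0.3],[0,0,0,0,0,0,-0.3]],
  ],
  squeeze=35,
)

```text
time: 9.18
ee_pos: [0.4721, -0.2541, 0.0229]
eef_rot: [0.34, -0.62, 0.62, -0.34]
ft_force: [-0.7, -0.3, 1.3]
gripper_width: 0.455
```

```bash
python3 - <<'E'
from h import *
s=bot.sense(); M=R.from_quat(s["eef_rot"]).as_matrix(); print(s["time"],s["ee_pos"],s["gripper_width"],s["ft_force"],s["moment"])
im=bot.snapshot("wrist")[:,:,::-1]; cv2.imwrite("pics/w7.png",im)
E
```

```text
9.1833 [ 0.47208278 -0.25412409  0.02289249] 0.45481695022250396 [-0.65970975 -0.27930338  1.31906357] [-0.00936864 -0.00954619 -0.01156026]
```

View pics/w7.png

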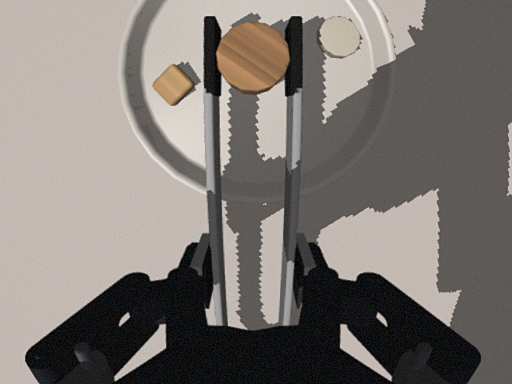

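jog_arm(
  plan=[
    [[0,0,0,0,0,0,-0.3],[0,-0.1,0,0,0,0,-0.3],[0,-0.2,0,0,0,0,-0.3],[0,-0.3,0,0,0,0,-0.3],[0,-0.4,0,0,0,0,-0.3],[0,-0.4,0,0,0,0,-0.3],[0,-0.4,0,0,0,0,-0.3],[0,-0.4,0,0,0,0,-0.3]],
  ],
)

```text
time: 9.9
ee_pos: [0.4725, -0.2543, 0.0908]
eef_rot: [0.339, -0.62, 0.621, -0.34]
ft_force: [0.4, -0.5, -1.8]
gripper_width: 0.453
```

jog_arm(
  plan=[
    [[0,-0.4,0,0,0,0,-0.3],[0,-0.4,0,0,0,0,-0.3],[0,-0.4,0,0,0,0,-0.3],[0,-0.2,0,0,0,0,-0.3],[0,0,0,0,0,0,-0.3],[0,0,0,0,0,0,-0.3],[0,0,0,0,0,0,-0.3]],
  ],
)

```text
time: 10.48
ee_pos: [0.4716, -0.2538, 0.13]
eef_rot: [-0.34, 0.621, -0.62, 0.339]
ft_force: [-0.4, 0.1, -0.7]
gripper_width: 0.456
```

```bash
python3 - <<'E'
from h import *
s=bot.sense(); M=R.from_quat(s["eef_rot"]).as_matrix(); print(s["time"],s["ee_pos"],s["gripper_width"],s["ft_force"],s["moment"],s["q"].round(2))
im=bot.snapshot("wrist")[:,:,::-1]; cv2.imwrite("pics/w8.png",im)
im=bot.snapshot("scene")[:,:,::-1]; cv2.imwrite("pics/s8.png",cv2.resize(im[120:220,150:300],None,fx=5,fy=5,interpolation=cv2.INTER_CUBIC))
E
```

```text
10.4833 [ 0.47155777 -0.25377198  0.12997848] 0.4557089532129343 [-0.36209246  0.11162002 -0.74380685] [-0.0479597  -0.01258027 -0.00028304] [-0.59  0.03  1.78  0.    1.33  1.55]
```

View pics/w8.png

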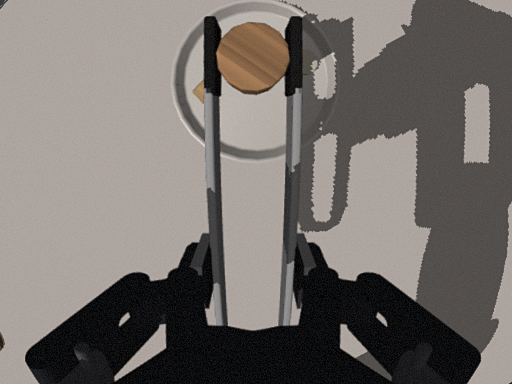

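View pics/s8.png

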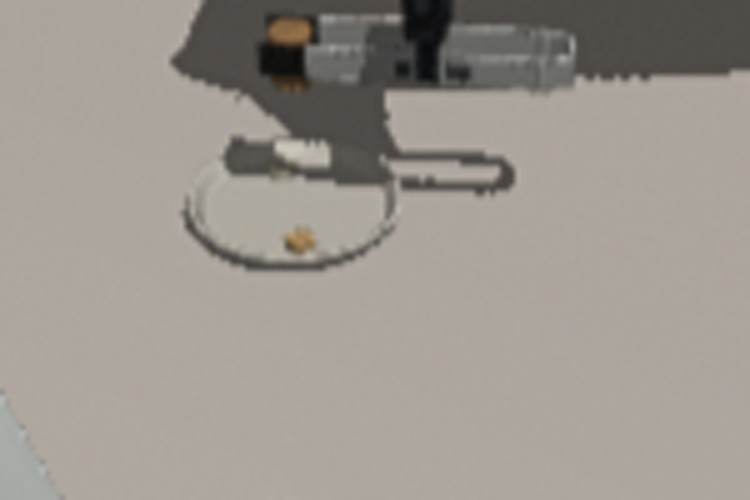

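```bash
python3 - <<'E'
from h import *
s=bot.sense(); p=s["ee_pos"]; M=R.from_quat(s["eef_rot"]).as_matrix(); y0=np.degrees(np.arctan2(M[1,2],M[0,2]))
c=np.array([.515,.339]); Y=30.; t=np.array([*(c-.0965*np.array([np.cos(np.radians(Y)),np.sin(np.radians(Y))])),.175]); print(t)
n=28; w=np.ones(n); w[:5]=[.2,.4,.6,.8,.9]; w[-5:]=[.9,.7,.5,.35,.2]; w/=w.sum(); y=y0; q=p.copy()
for i in range(n):
    a=np.radians(y+ (Y-y0)*w[i]/2*0); d=(t-p)*w[i]; z=np.array([np.cos(a),np.sin(a),0]); x=np.array([np.sin(a),-np.cos(a),0])
    print([round(float(v),2) for v in (d@x/.03,-d[2]/.03,d@z/.03,0,-(Y-y0)*w[i]/5,0,-.3)]); y+=(Y-y0)*w[i]
E
```

```text
[0.43142855 0.29075    0.175     ]
[-0.12, -0.01, -0.09, 0.0, -0.11, 0.0, -0.3]
[-0.25, -0.03, -0.18, 0.0, -0.21, 0.0, -0.3]
[-0.38, -0.04, -0.27, 0.0, -0.32, 0.0, -0.3]
[-0.51, -0.05, -0.34, 0.0, -0.43, 0.0, -0.3]
[-0.59, -0.06, -0.36, 0.0, -0.48, 0.0, -0.3]
[-0.68, -0.06, -0.38, 0.0, -0.53, 0.0, -0.3]
[-0.69, -0.06, -0.34, 0.0, -0.53, 0.0, -0.3]
[-0.71, -0.06, -0.31, 0.0, -0.53, 0.0, -0.3]
[-0.72, -0.06, -0.28, 0.0, -0.53, 0.0, -0.3]
[-0.73, -0.06, -0.24, 0.0, -0.53, 0.0, -0.3]
[-0.74, -0.06, -0.21, 0.0, -0.53, 0.0, -0.3]
[-0.75, -0.06, -0.18, 0.0, -0.53, 0.0, -0.3]
[-0.76, -0.06, -0.14, 0.0, -0.53, 0.0, -0.3]
[-0.77, -0.06, -0.11, 0.0, -0.53, 0.0, -0.3]
[-0.77, -0.06, -0.07, 0.0, -0.53, 0.0, -0.3]
[-0.77, -0.06, -0.03, 0.0, -0.53, 0.0, -0.3]
[-0.77, -0.06, 0.0, 0.0, -0.53, 0.0, -0.3]
[-0.77, -0.06, 0.04, 0.0, -0.53, 0.0, -0.3]
[-0.77, -0.06, 0.07, 0.0, -0.53, 0.0, -0.3]
[-0.76, -0.06, 0.11, 0.0, -0.53, 0.0, -0.3]
[-0.76, -0.06, 0.14, 0.0, -0.53, 0.0, -0.3]
[-0.75, -0.06, 0.18, 0.0, -0.53, 0.0, -0.3]
[-0.74, -0.06, 0.21, 0.0, -0.53, 0.0, -0.3]
[-0.66, -0.06, 0.22, 0.0, -0.48, 0.0, -0.3]
[-0.5, -0.04, 0.2, 0.0, -0.37, 0.0, -0.3]
[-0.36, -0.03, 0.15, 0.0, -0.27, 0.0, -0.3]
[-0.25, -0.02, 0.11, 0.0, -0.19, 0.0, -0.3]
[-0.14, -0.01, 0.07, 0.0, -0.11, 0.0, -0.3]
```

jog_arm(
  plan=[
    [[-0.12,-0.05,-0.09,0,-0.11,0,-0.3],[-0.25,-0.1,-0.18,0,-0.21,0,-0.3],[-0.38,-0.1,-0.27,0,-0.32,0,-0.3],[-0.51,-0.1,-0.34,0,-0.43,0,-0.3],[-0.59,-0.1,-0.36,0,-0.48,0,-0.3],[-0.68,-0.1,-0.38,0,-0.53,0,-0.3],[-0.69,-0.1,-0.34,0,-0.53,0,-0.3],[-0.71,-0.1,-0.31,0,-0.53,0,-0.3]],
  ],
)

```text
time: 11.25
ee_pos: [0.4617, -0.1157, 0.1537]
eef_rot: [0.422, -0.567, 0.567, -0.422]
ft_force: [0.4, 0.4, -1.4]
gripper_width: 0.456
```

jog_arm(
  plan=[
    [[-0.72,-0.1,-0.28,0,-0.53,0,-0.3],[-0.73,-0.1,-0.24,0,-0.53,0,-0.3],[-0.74,-0.1,-0.21,0,-0.53,0,-0.3],[-0.75,-0.1,-0.18,0,-0.53,0,-0.3],[-0.76,-0.1,-0.14,0,-0.53,0,-0.3],[-0.77,-0.1,-0.11,0,-0.53,0,-0.3],[-0.77,-0.1,-0.07,0,-0.53,0,-0.3],[-0.77,-0.1,-0.03,0,-0.53,0,-0.3]],
  ],
)

```text
time: 11.92
ee_pos: [0.4475, 0.069, 0.1778]
eef_rot: [-0.519, 0.48, -0.48, 0.52]
ft_force: [0.6, -0.4, -0.9]
gripper_width: 0.452
```

```bash
python3 - <<'E'
from h import *
s=bot.sense(); M=R.from_quat(s["eef_rot"]).as_matrix(); print(s["time"],s["ee_pos"],np.degrees(np.arctan2(M[1,2],M[0,2])),s["gripper_width"],s["ft_force"],s["q"].round(2))
im=bot.snapshot("wrist")[:,:,::-1]; cv2.imwrite("pics/w9.png",im)
E
```

```text
11.9167 [0.44752393 0.06902976 0.17775638] 4.568449662193094 0.4518679116018886 [ 0.56159846 -0.44507384 -0.86609753] [ 0.04 -0.25  1.95  0.    1.44  1.53]
```

View pics/w9.png

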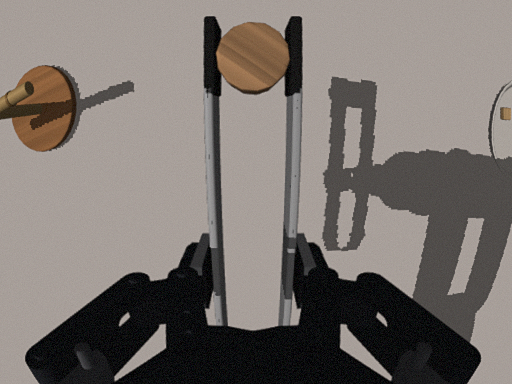

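jog_arm(
  plan=[
    [[-0.77,0,0,0,-0.53,0,-0.3],[-0.77,0,0.04,0,-0.53,0,-0.3],[-0.77,0,0.07,0,-0.53,0,-0.3],[-0.76,0,0.11,0,-0.53,0,-0.3],[-0.76,0,0.14,0,-0.53,0,-0.3],[-0.75,0,0.18,0,-0.53,0,-0.3],[-0.74,0,0.21,0,-0.53,0,-0.3],[-0.66,0,0.22,0,-0.48,0,-0.3]],
  ],
)

```text
time: 12.63
ee_pos: [0.4337, 0.2511, 0.1776]
eef_rot: [-0.598, 0.377, -0.377, 0.598]
ft_force: [0.7, -0.7, -0.5]
gripper_width: 0.457
```

jog_arm(
  plan=[
    [[-0.5,0,0.2,0,-0.37,0,-0.3],[-0.36,0,0.15,0,-0.27,0,-0.3],[-0.25,0,0.11,0,-0.19,0,-0.3],[-0.14,0,0.07,0,-0.11,0,-0.3],[0,0,0,0,0,0,-0.3],[0,0,0,0,0,0,-0.3],[0,0,0,0,0,0,-0.3]],
  ],
)

```text
time: 13.22
ee_pos: [0.4322, 0.2891, 0.1773]
eef_rot: [0.612, -0.354, 0.354, -0.612]
ft_force: [1.2, 0.4, -0.8]
gripper_width: 0.456
```

```bash
python3 - <<'E'
from h import *
s=bot.sense(); M=R.from_quat(s["eef_rot"]).as_matrix(); print(s["time"],s["ee_pos"],np.degrees(np.arctan2(M[1,2],M[0,2])),s["gripper_width"],s["ft_force"],np.abs(s["joint_vel"]).max())
tip=s["ee_pos"]+M@np.array([0,-.012,.0965]); print("tip",tip)
im=bot.snapshot("wrist")[:,:,::-1]; cv2.imwrite("pics/w10.png",im)
sc=bot.snapshot("scene")[:,:,::-1].copy(); tp=bot.snapshot("top")[:,:,::-1].copy()
print("top",[(t,bot.spot_in(t,"top")[:1]) for t in ("seed_cake","perch")])
print("proj tip top",proj("top",tip),"perch",proj("top",(.515,.339,.11)))
cv2.imwrite("pics/st10.png",np.hstack([cv2.resize(sc[180:310,240:370],None,fx=3,fy=3,interpolation=2),cv2.resize(tp[140:270,60:190],None,fx=3,fy=3,interpolation=2)]))
cv2.imwrite("pics/s10.png",sc)
E
```

```text
13.2167 [0.43224469 0.28907291 0.17727201] 29.89316867227509 0.45560379327661066 [ 1.18362528  0.39039351 -0.75225346] 0.0047541222803120795
tip [0.51590676 0.33717121 0.18924953]
top [('seed_cake', [{'location': [221.2, 103.5], 'conf': 0.67}]), ('perch', [{'location': [219.0, 135.0], 'conf': 0.85}])]
proj tip top [219.55679948 103.42181511] perch [220.42587329 117.22590395]
```

View pics/w10.png

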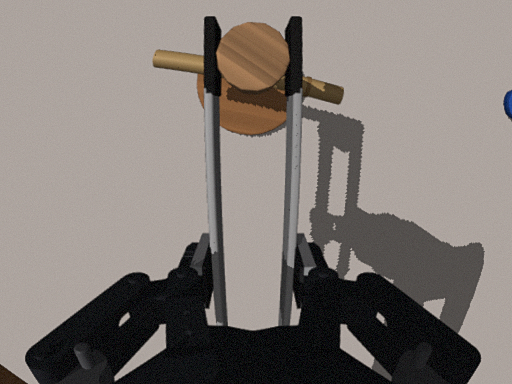

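View pics/st10.png

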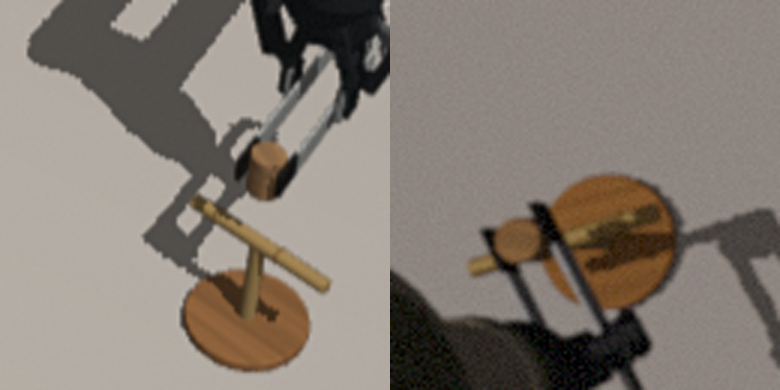

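View pics/s10.png

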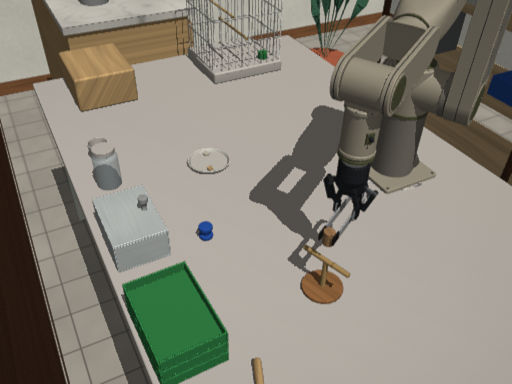

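```bash
python3 - <<'E'
from h import *
print(proj("scene",(.515,.339,.103)),"bar mid seen (261.7,326.8)")
print(proj("scene",(.516,.337,.18)),"cake seen (237.3,329.3)")
# two-view triangulation of bar middle and cake
def tri(a,b):
    o1,d1=ray("top",a);o2,d2=ray("scene",b)
    t=np.linalg.lstsq(np.c_[d1,-d2],o2-o1,rcond=None)[0]; return (o1+d1*t[0]),(o2+d2*t[1])
print(tri((221.2,103.3),(237.3,329.3)))
print(tri((220,118),(261.7,326.8)))
E
```

```text
[260.22021083 324.67672668] bar mid seen (261.7,326.8)
[237.61856017 327.33470666] cake seen (237.3,329.3)
(array([0.51273031, 0.3400637 , 0.18227851]), array([0.51271957, 0.3400699 , 0.18228095]))
(array([0.51601318, 0.34114512, 0.09958444]), array([0.51152436, 0.34377283, 0.1005036 ]))
```

```bash
python3 - <<'E'
from plant import bot
s=bot.sense(); print(s["time"],s["ee_pos"],s["gripper_width"],s["ft_force"])
print(bot.close_job())
E
```

```text
13.4667 [0.43230736 0.2893392  0.17732996] 0.4544761102962523 [ 0.48855427  0.21607008 -0.92234359]
the job is handed in; nothing more can be done
None
```

I picked the seed cake out of the dish with the tongs and handed the job in at 13.5 s. The arm was still holding the cake in the tongs above the middle of the perch's bar.

- **Tongs and lift:** I gripped the tongs at about 49 mm with the tips open and lifted them level. I lowered them over the cake from above, squeezed at 35 N, and lifted the cake clear of the dish.
- **Last position check:** The two cameras together put the cake within about 5 mm sideways of the bar's middle. From the arm pose, its underside is about 50 mm above the bar. The views agreed with each other to a few millimetres.
- **Grip at the end:** The opening stayed steady at about 39 mm, the arm was at rest, and nothing in the pictures touches the perch.
- **Everything else:** In the scene view the dish, nibbles and toy appear where they were; I did not measure this.
- **Not measured directly:** The pad forces on the cake were not readable. I judged the pinch from the pictures and from the opening holding steady. Handing in gave no verdict.

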